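# Open the safety-capped solvent bottle at the repair bench

### The job

Open the amber solvent bottle: press its red safety cap down firmly, turn it anticlockwise while pressed until it meets its stop, lift it off without forcing it, and set it upright on the floor of the blue parts tray, clear of the steel nozzle. Leave everything else on the bench where it is.

Things in the scene. Friction and masses are not known exactly. Their poses are not given: they have to be found in the camera images.
- cap: Red ribbed round safety cap, 46 mm diameter, 30 mm tall, about 35 g, hollow from below, upper 12 mm solid; a white stripe on its flat top marks its +x. Origin: centre of its underside (skirt edge), z up. Starts locked on the amber bottle: unpressed it turns a little, then hits a tooth, and cannot be lifted. More than 80 N between it and the bottle breaks it.
- cap_top (a point): Centre of the cap's flat top, 30 mm above its underside; press here or through a grip on its sides. Spring under the cap: about 3 N per mm. It must be kept pressed 4 to 5.5 mm (12 to 17 N) to pass the tooth, which ends 3.6 mm down; it bottoms at 6 mm. Unlocked, the cap lies loose on the neck.
- neck_lock (a point): Point of the fixed bottle at the centre of the locked cap's underside. Pressed and turned anticlockwise (from above) the cap meets a hard stop after 0.72 to 1.5 rad, different each time and not visible. It lifts free only in the last 0.2 rad or so before the stop: when the twist load rises by 0.2 to 0.4 N m, back off 0.1 rad, lift straight up 30 mm; if held, press and try again.
- bottle: Amber round bottle, 72 mm diameter, white label, orange band, fixed in a grey 90 mm square holder with corner posts 34 mm high; cannot move or turn. Origin: centre of the holder's underside on the bench, on the bottle's axis, z up. Shoulder at 83 to 102 mm; locked cap from 115 to 145 mm; space beside the cap is free down to 105 mm. Its yaw does not tell where the cap releases.
- tray: Blue open parts tray, outside 140 mm along its x, 200 mm along its y, 11 mm high, walls 4 mm, fixed on the bench. Origin: centre of its underside; its inner floor is 4 mm above that (z up). Its -y end holds the steel nozzle; its +y half is empty.
- nozzle: Bystander: short steel tube standing in the tray's -y end, 24 mm diameter, 22 mm tall, loose. Origin: centre of its underside.
- white_bottle: Bystander: white round bottle with blue cap and blue label, same size as the amber one (72 mm, 140 mm tall), fixed in a like holder. Origin: centre of the holder's underside.
- board_vice: Bystander: low aluminium vice 80 x 160 mm with green circuit board, 25 mm high, fixed. Origin: centre of its underside.
- multimeter: Bystander: grey multimeter lying on its back, 170 x 85 x 42 mm, loose. Origin: centre of its underside.
- solder_spool: Bystander: solder spool standing on end, black flanges 52 mm diameter, 38 mm tall, loose. Origin: centre of its underside.
- screwdriver: Bystander: screwdriver lying on the bench, 150 mm long, loose.
- brush: Bystander: cleaning brush lying on the bench, 150 mm long, loose.
Mind the look-alikes: they are no part of the job. There is more than one size of the cap; the job needs the smaller.

How it is judged:
On the way, in this order (a step that is already met when the one before it is completed fails the run):
1. the cap is pressed down at least 3 mm on the bottle (z of cap in the frame of bottle below 0.112 m and horizontal distance between cap and bottle below 0.01 m), for 0.1 s.
2. the cap is off the bottle, at least 15 mm above where it was locked (z of cap in the frame of bottle above 0.13 m), for 0.1 s.
At the end, for the whole second after the job is handed in: The cap stands upright (tilt under 0.1 rad), open side down, flat on the tray's floor wholly inside its walls, not touching the nozzle, released and at rest (x of cap in the frame of tray between -0.05 and 0.05 m and y of cap in the frame of tray between -0.08 and 0.08 m and z of cap in the frame of tray between 0 and 0.008 m and angle between cap's own z axis and vertical below 0.1 rad and contact force between cap and nozzle below 0.1 N and linear speed of cap below 0.02 m/s and angular speed of cap below 0.2 rad/s).
It fails at once if the cap is forced: more than 80 N between cap and bottle (contact force between cap and bottle above 80 N).
It fails at once if a loose bystander (multimeter, spool, screwdriver, brush or nozzle) is moved by more than 30 mm (distance of any of multimeter, solder_spool, screwdriver, brush, nozzle from where it was at the start of the episode above 0.03 m).
It fails at once if the white bottle or the board vice is struck or pressed with more than 10 N (contact force between any of the arm, the fingers and white_bottle above 10 N or contact force between any of the arm, the fingers and board_vice above 10 N).
It also fails if it takes over 67 s, if anything falls off the work surface, if the arm or the gripper's body presses on something with over 40 N, if the wrist force passes 120 N, or if a joint passes its speed limit or range.

### The arm

A 6-joint arm with a two-finger parallel gripper is mounted at the origin on the work surface. World frame = base frame: x ahead of the robot, y to its left, z up, the work surface at z = 0. Lengths are in m, angles in rad, forces in N, time in s.
With the tool pointing down it reaches from about 0.325 to 0.775 m from the base axis. Payload 9.3 kg.
Tool frame: the origin (TCP) lies at the very end of the fingers, on their centre line; the grasp point (between the pads) lies env.grip_depth behind it (env.grip_depth is the distance from the TCP to the grasp point, in m); z points along the fingers, y is the line along which they close (so a half turn about z gives the same grasp; the last joint's range is limited). The gripper opens to 85 mm and grips with 20 to 120 N. Pads are 22 mm wide; open, the fingers measure 114 mm over their backs; the gripper's body (76 mm by 85 mm) begins 54 mm behind the grasp point. The pads swing forward as they close: fully open they stand 13 mm farther back than shut.
Start: joints at [-1.501, 0.259, 0.021, 1.334, 0, 1.418], TCP at [0.122, -0.536, 0.231] pointing down, gripper open.
Joint ranges: [-3.04, 3.04], [-0.91, 1.82], [-1.04, 1.36], [-1.92, 1.95], [-1.52, 1.45], [-3.14, 3.14]. Speed limits (rad/s): [2.22, 2.22, 2.79, 3.14, 3.14, 3.14].

### API

Orientations are given as a unit quaternion [w, x, y, z].
In Python, from workcell import env gives the robot as it stands. The module is installed in compiled form; this text tells all that it offers.
- The arm moves only by the shell command python3 -m pendant 'ROWS' [FORCE]. ROWS is JSON, a list of rows, each a list of 5 numbers: the gripper's target within -1 to 1 (shut at 1, half-way at 0, fully open at -1), then the shift along the tool's x, y, z in m, then the turn about the tool's z in degrees. A call has 1 to 5 rows; each row shifts and turns the commanded pose from where the row before left it, along the tool's axes as they then stand; what a row does not reach is not made up. A row lasts 1/8 s, in which the tool goes at most 62.5 mm and 10.7 degrees, less where a joint would pass 70% of its speed; a pose out of reach is approached as far as the arm can. A call is refused whole if a number of a shift passes 0.0625 or a number of a turn 10.7, either way. A call with a gripper value outside its range is refused whole. The fingers move at their own pace and stop on an object; FORCE is the grip in N (left out, the last holds). Time passes only in rows, so rows that do not move let the fingers close. It gives the time, the measured TCP pose, the force, the opening and the grip force at its end, in the units of the state.
- env.observe(): the state, without advancing time (a new reading comes with each control period).
- env.grab_frame(name): name is "side" or "top"; returns a dict with "image" (400x640x3 uint8, red, green, blue), "depth" (400x640 float32, m along the optical axis (not along the pixel's ray), 0 where there is no reading), "fx", "fy", "cx", "cy" (pixels), "R" (3x3) and "t" (3): a world point X has camera coordinates R X + t. Camera axes: x right, y down, z forward; pixel columns grow to the right and rows downward; lengths in m; the calibration is good to about 2 mm. A picture is of the moment at which its call begins.
- env.close_job(): hands the job in; it is judged then, once.
The state is a dict: "time": time; "qpos": joint angles; "joint_vel": joint speeds; "tau": joint torques, N m; "tcp_pos": TCP position; "tcp_rot": TCP orientation; "wrist_force": force on the tool from outside, world axes, zero at the start; "ft_torque": the same for the moment, N m; "gripper_width": finger opening in m; "grip_force": force on a finger pad.
Only numpy, scipy, OpenCV 4.12 (cv2) and the standard library are available. Lean on these libraries where they do the work, as an engineer would, in place of code of your own. Each camera call takes 0.05 s, during which the arm holds its last target. There are 200 camera calls.

## Working session

There is one attempt and no reset: what is moved stays moved. The work goes in short steps, Python scripts to look and compute and a shell command to move; the robot and the scene stay as the last step left them, time stands still between calls to the robot, and variables do not carry over. Pictures are saved under pics/ and viewed, at most 10 in all, crops included, and the job is handed in when it is done.

```bash
mkdir -p pics
python3 - <<'E'
from workcell import env
import cv2,numpy as np
print(env.observe(),env.grip_depth)
for n in("top","side"):
    f=env.grab_frame(n);cv2.imwrite(f"pics/{n}0.png",f["image"][:,:,::-1]);np.savez(f"{n}0.npz",**f)
    print(n,f["fx"],f["cx"],f["cy"],f["R"],f["t"])
E
```

```text
{'time': 0.0, 'qpos': array([-1.50057013e+00,  2.59186560e-01,  2.07589714e-02,  1.33367740e+00,
       -5.38466169e-06,  1.41818612e+00]), 'joint_vel': array([-0.00194715,  0.00074303,  0.00010305,  0.00040212,  0.0006009 ,
       -0.0011851 ]), 'tau': array([-1.16074047e-03, -5.55640304e+01,  3.44523740e+01,  1.38398842e-02,
       -8.74665170e-05,  9.56957223e-06]), 'tcp_pos': array([ 0.12151719, -0.53612751,  0.23066812]), 'tcp_rot': array([-6.53884604e-04,  9.93799198e-01,  1.11187797e-01,  2.42554441e-05]), 'wrist_force': array([-0.85605666, -0.1018354 , -0.59976173]), 'ft_torque': array([ 0.02269856,  0.02450461, -0.01132185]), 'grip_force': 0.0, 'gripper_width': 0.08520014750583266} 0.0187
top 470.36780812088864 320.05820224420137 200.63182595584726 [[-0.01492014 -0.99984006 -0.00986164]
 [-0.99194798  0.01604145 -0.12562595]
 [ 0.12576405  0.00790788 -0.99202866]] [-0.03929437  0.530857    1.42434813]
side 446.18076857960745 324.862683074472 193.3639894024456 [[-0.93947787 -0.34220975 -0.01654721]
 [-0.16305991  0.48908542 -0.85685875]
 [ 0.30131842 -0.80230165 -0.51528562]] [0.51353852 0.20016183 0.93954763]
```

View pics/top0.png

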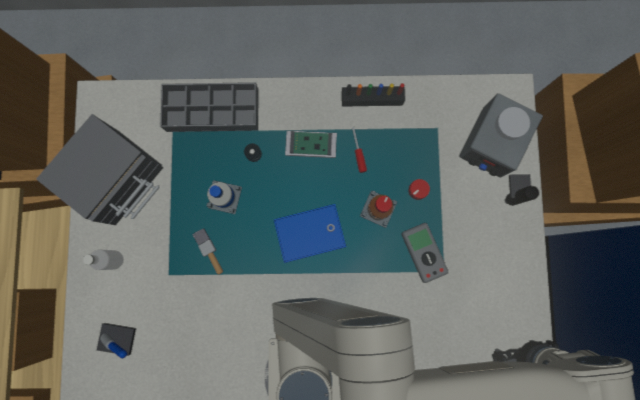

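View pics/side0.png

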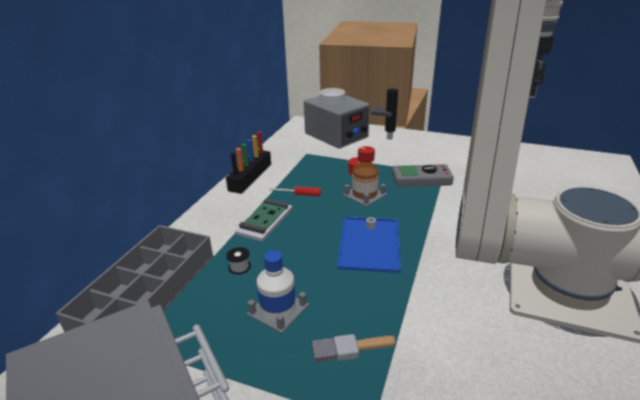

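The top view shows the red cap on the amber bottle at about (384,203), with a loose look-alike cap at (419,188). The tray is around (310,233) and the nozzle at (331,228). The side view shows the locked cap at about (366,154).

```bash
cat > h.py <<'E'
import cv2,numpy as np
def ray(f,u,v,z):
    R,t=f["R"],f["t"]; c=-R.T@t
    d=R.T@np.array([(u-f["cx"])/f["fx"],(v-f["cy"])/f["fy"],1]); return c+d*(z-c[2])/d[2]
def blobs(f,name,amin=30):
    h=cv2.cvtColor(np.ascontiguousarray(f["image"]),cv2.COLOR_RGB2HSV)
    lo,hi={"red":((0,170,110),(5,255,255)),"blue":((105,150,80),(125,255,255))}[name]
    m=cv2.inRange(h,lo,hi)
    if name=="red": m|=cv2.inRange(h,(174,170,110),(180,255,255))
    m=cv2.morphologyEx(m,cv2.MORPH_CLOSE,np.ones((5,5)))
    return [c for c in cv2.findContours(m,0,2)[0] if cv2.contourArea(c)>amin]
E
python3 - <<'E'
from h import *
for n in("top","side"):
    f=dict(np.load(n+"0.npz"))
    for c in blobs(f,"red"):
        x,y,w,h=cv2.boundingRect(c);(u,v),r=cv2.minEnclosingCircle(c)
        if not(330<u<440 and 130<v<225): continue
        print(n,"red",(x,y,w,h),(u,v),r,ray(f,u,v,.145 if n=="top" else .13))
    for c in blobs(f,"blue",1500):
        r=cv2.minAreaRect(c)
        if not (260<r[0][0]<420 and 190<r[0][1]<280): continue
        b=cv2.boxPoints(r); print(n,"tray",r,ray(f,*r[0],.008)); print([ray(f,*p,.011)[:2].round(3) for p in b])
f=dict(np.load("top0.npz"));print("nozzle",ray(f,331,228,.022)); print(np.round(f["depth"][195:212:3,376:394:3],3))
u,v=384,203;d=f["depth"];P=lambda u,v:f["R"].T@(np.array([(u-f["cx"])/f["fx"]*d[v,u],(v-f["cy"])/f["fy"]*d[v,u],d[v,u]])-f["t"])
print([P(384,v).round(3) for v in(198,201,204,207)])
i=f["image"][180:228,360:432,::-1];j=dict(np.load("side0.npz"))["image"][140:204,335:410,::-1]
cv2.imwrite("pics/c.png",np.hstack([cv2.resize(i,(400,267*1)),cv2.resize(j,(313,267))]))
E
```

```text
top red (377, 197, 13, 11) (382.625, 202.875) 6.434868812561035 [ 0.50667942 -0.22688625  0.145     ]
top red (357, 150, 8, 21) (360.5, 160.0) 10.594910621643066 [ 0.63242488 -0.16700837  0.145     ]
top tray ((309.27392578125, 232.96823120117188), (44.5337028503418, 63.83246612548828), 75.61860656738281) [ 0.43203368 -0.01210312  0.008     ]
[array([0.476, 0.102]), array([ 0.523, -0.093]), array([ 0.388, -0.125]), array([0.342, 0.068])]
side red (349, 158, 10, 8) (353.5, 160.5) 5.147915363311768 [ 0.53019293 -0.18222148  0.13      ]
side red (359, 147, 14, 7) (365.5769348144531, 150.5) 6.595990180969238 [ 0.51629669 -0.2508535   0.13      ]
side tray ((369.79998779296875, 243.89999389648438), (63.24361801147461, 53.61321258544922), 3.3664608001708984) [ 0.4331418  -0.00335697  0.008     ]
[array([0.478, 0.111]), array([ 0.539, -0.093]), array([ 0.379, -0.128]), array([0.344, 0.078])]
nozzle [ 0.44556733 -0.08008667  0.022     ]
[[1.483 1.405 1.402 1.41  1.496 1.49 ]
 [1.401 1.346 1.343 1.344 1.349 1.492]
 [1.367 1.352 1.342 1.34  1.349 1.346]
 [1.352 1.346 1.347 1.342 1.343 1.341]
 [1.36  1.344 1.342 1.344 1.341 1.353]
 [1.397 1.351 1.34  1.346 1.345 1.399]]
[array([ 0.522, -0.232,  0.137]), array([ 0.512, -0.231,  0.143]), array([ 0.504, -0.231,  0.14 ]), array([ 0.495, -0.231,  0.143])]
```

View pics/c.png

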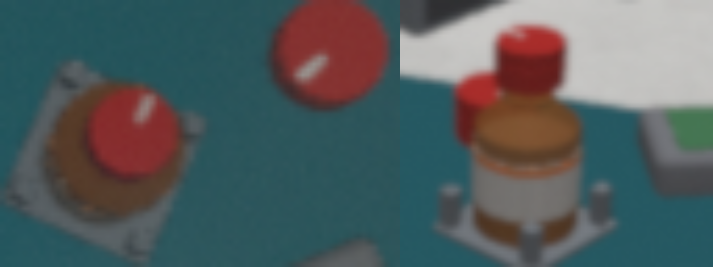

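The crops show the cap's white-striped top centred near full-image pixel (384.1,203.4) in the top view and (366.4,150.1) in the side view. I'll cross-check both rays while moving above it.

```bash
python3 - <<'E'
from h import *
for n,u,v in(("top",384.1,203.4),("side",366.4,150.1)): print(ray(dict(np.load(n+"0.npz")),u,v,.145))
E
python3 -m pendant '[[-1,0.055,-0.0265,0,0],[-1,0.055,-0.0265,0,0],[-1,0.055,-0.0265,0,0],[-1,0.055,-0.0265,0,0]]' 30
python3 -m pendant '[[-1,0.055,-0.0265,0,0],[-1,0.055,-0.0265,0,0],[-1,0.055,-0.0265,0,0],[-1,0.055,-0.0265,0,0],[-1,0,0,0,0]]'
python3 -c "
from workcell import env
print(env.observe()['qpos'])"
```

```text
[ 0.50510308 -0.23104158  0.145     ]
[ 0.5068834  -0.22352411  0.145     ]
time: 0.6
tcp_pos: [0.3138, -0.383, 0.2311]
tcp_rot: [-0.0, 0.994, 0.111, -0.0]
wrist_force: [1.0, -0.3, 0.4]
gripper_width: 0.0854
grip_force: 0.0
time: 1.23
tcp_pos: [0.5062, -0.2294, 0.2304]
tcp_rot: [-0.001, 0.994, 0.114, -0.0]
wrist_force: [0.0, -0.0, -0.7]
gripper_width: 0.085
grip_force: 0.0
[-5.76901170e-01  2.69419004e-01  3.43560803e-02  1.33687618e+00
  6.05107659e-04  2.33662188e+00]
```

```bash
python3 -m pendant '[[-1,0,0,0.04,0],[-1,0,0,0.04,0],[-1,0,0,0.03,0],[-1,0,0,0.008,0],[-1,0,0,0,0]]'
python3 - <<'E'
from workcell import env
import cv2,numpy as np
o=[]
for n,(u,v) in(("top",(384,203)),("side",(366,155))):
    f=env.grab_frame(n);o.append(cv2.resize(f["image"][v-45:v+45,u-45:u+45,::-1],(400,400),interpolation=cv2.INTER_CUBIC))
cv2.imwrite("pics/d.png",np.hstack(o))
E
```

```text
time: 1.85
tcp_pos: [0.5036, -0.2328, 0.1136]
tcp_rot: [-0.0, 0.994, 0.111, -0.0]
wrist_force: [0.9, -0.6, 0.5]
gripper_width: 0.0856
grip_force: 0.0
```

View pics/d.png

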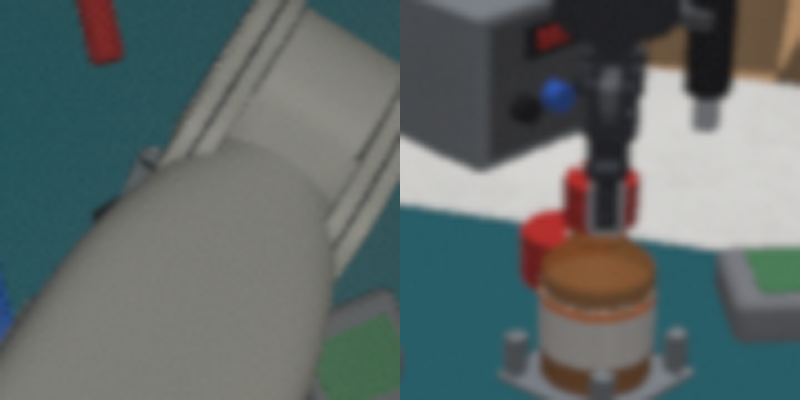

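The top view is blocked by the arm. In the side view the near finger is at column 367.6 and the cap's centre at about 366.5, so I'll compare these with where the finger should project.

Run:
```python
from h import *
from workcell import env
s=env.observe();print(s["tcp_pos"])
f=dict(np.load("side0.npz"))
p=lambda X:(lambda c:(c[0]/c[2]*f["fx"]+f["cx"],c[1]/c[2]*f["fy"]+f["cy"]))(f["R"]@X+f["t"])
yt=np.array([.221,-.975,0])
for T in((.5036,-.2328),(.506,-.230)):
    T=np.array([*T,.1136])
    print("finger tip",p(T-yt*.0493+[0,0,.01]),"axis",p(T+[0,0,.03]))
for y in(-.224,-.231): print(p(np.array([.506,y,.145])),p(np.array([.506,y,.13])))
```

```text
[ 0.50421449 -0.23302981  0.11453202]
finger tip (np.float64(367.41537960259046), np.float64(164.27784410286895)) axis (np.float64(368.4804239037642), np.float64(149.319574567097))
finger tip (np.float64(366.2465313483855), np.float64(164.61268490273332)) axis (np.float64(367.34358268233785), np.float64(149.62668498481474))
(np.float64(366.76604550438), np.float64(150.07111460898744)) (np.float64(366.58913038183096), np.float64(155.10897782989716))
(np.float64(367.45909149266197), np.float64(149.00311703019722)) (np.float64(367.27857151127273), np.float64(154.0244245514605))
```

```bash
python3 -m pendant '[[-1,0.003,-0.002,0.002,0],[0,0,0,0,0],[0.2,0,0,0,0],[1,0,0,0,0],[1,0,0,0,0]]' 25
python3 -m pendant '[[1,0,0,0,0],[1,0,0,0,0],[1,0,0,0,0]]'
```

```text
time: 2.58
tcp_pos: [0.5065, -0.2301, 0.1115]
tcp_rot: [0.0, 0.994, 0.111, 0.0]
wrist_force: [-0.7, -2.0, 1.3]
gripper_width: 0.0451
grip_force: 26.7
time: 2.95
tcp_pos: [0.5065, -0.23, 0.1114]
tcp_rot: [0.0, 0.994, 0.111, 0.0]
wrist_force: [1.0, -2.7, 2.0]
gripper_width: 0.045
grip_force: 26.8
```

```bash
python3 -m pendant '[[1,0,0,0,0],[1,0,0,0,0],[1,0,0,0.0025,0],[1,0,0,0,0]]' 55
python3 -m pendant '[[1,0,0,0.0025,0],[1,0,0,0,0],[1,0,0,0,0]]'
```

```text
time: 3.45
tcp_pos: [0.5065, -0.2301, 0.1092]
tcp_rot: [0.0, 0.994, 0.111, 0.0]
wrist_force: [0.8, -3.0, 6.5]
gripper_width: 0.0446
grip_force: 56.2
time: 3.82
tcp_pos: [0.5065, -0.2301, 0.1074]
tcp_rot: [0.001, 0.994, 0.111, 0.001]
wrist_force: [-1.1, -2.1, 12.0]
gripper_width: 0.0447
grip_force: 56.7
```

```bash
cat > s.sh <<'E'
python3 -c "
from workcell import env
import numpy as np
s=env.observe();print('T',s['ft_torque'].round(3),'F',s['wrist_force'].round(1),'z',s['tcp_pos'].round(4),'j6',s['qpos'][5].round(3))"
E
python3 -m pendant '[[1,0,0,0.0008,0],[1,0,0,0,0]]'|tail -3; sh s.sh
python3 -m pendant '[[1,0,0,0,-5],[1,0,0,0,-5],[1,0,0,0,0]]' |tail -3; sh s.sh
python3 -m pendant '[[1,0,0,0,-5],[1,0,0,0,-5],[1,0,0,0,0]]' |tail -3; sh s.sh
```

```text
wrist_force: [-2.4, -1.6, 14.9]
gripper_width: 0.0449
grip_force: 56.9
T [-0.288  0.419  0.028] F [-2.4 -1.6 14.9] z [ 0.5066 -0.2301  0.1068] j6 2.342
wrist_force: [-1.5, -2.7, 15.4]
gripper_width: 0.0447
grip_force: 57.0
T [-0.542  0.332 -0.031] F [-1.5 -2.7 15.4] z [ 0.5067 -0.2304  0.107 ] j6 2.166
wrist_force: [-1.8, -3.9, 13.8]
gripper_width: 0.0445
grip_force: 57.0
T [-0.739  0.252  0.086] F [-1.8 -3.9 13.8] z [ 0.5068 -0.2307  0.107 ] j6 1.991
```

```bash
python3 -m pendant '[[1,0,0,0,-5],[1,0,0,0,-5],[1,0,0,0,0]]' |tail -3|head -1; sh s.sh
python3 -m pendant '[[1,0,0,0,-4],[1,0,0,0,0]]' |tail -3|head -1; sh s.sh
python3 -m pendant '[[1,0,0,0,-4],[1,0,0,0,0]]' |tail -3|head -1; sh s.sh
```

```text
wrist_force: [-1.8, -4.9, 13.8]
T [-0.959  0.305  0.033] F [-1.8 -4.9 13.8] z [ 0.5069 -0.2309  0.1071] j6 1.817
wrist_force: [-1.0, -4.8, 14.5]
T [-1.024  0.3    0.021] F [-1.  -4.8 14.5] z [ 0.5069 -0.231   0.1071] j6 1.747
wrist_force: [-1.3, -5.5, 14.1]
T [-1.162  0.229  0.012] F [-1.3 -5.5 14.1] z [ 0.507  -0.2311  0.1071] j6 1.678
```

```bash
python3 -m pendant '[[1,0,0,0,-3],[1,0,0,0,0]]' |tail -3|head -1; sh s.sh
python3 -m pendant '[[1,0,0,0,-3],[1,0,0,0,0]]' |tail -3|head -1; sh s.sh
```

```text
wrist_force: [-0.2, -6.4, 15.1]
T [-1.237  0.238 -0.017] F [-0.2 -6.4 15.1] z [ 0.5071 -0.2312  0.1071] j6 1.626
wrist_force: [-0.9, -6.5, 14.8]
T [-1.237  0.125  0.013] F [-0.9 -6.5 14.8] z [ 0.5071 -0.2312  0.1072] j6 1.573
```

```bash
python3 -m pendant '[[1,0,0,0,-3],[1,0,0,0,0]]' |tail -3|head -1; sh s.sh
python3 -m pendant '[[1,0,0,0,-3],[1,0,0,0,0]]' |tail -3|head -1; sh s.sh
```

```text
wrist_force: [0.2, -6.8, 14.8]
T [-1.369 -0.02  -0.071] F [ 0.2 -6.8 14.8] z [ 0.5073 -0.2314  0.1072] j6 1.521
wrist_force: [1.1, -7.7, 13.1]
T [-1.649 -0.317 -0.352] F [ 1.1 -7.7 13.1] z [ 0.5077 -0.2317  0.1073] j6 1.469
```

The twist load jumped to -0.35 N·m, so the cap is at its stop. I'll back off 0.1 rad and ease it up.

```bash
python3 -m pendant '[[1,0,0,0,6],[1,0,0,0,0]]' |tail -3|head -1; sh s.sh
python3 -m pendant '[[1,0,0,-0.005,0],[1,0,0,0,0]]' |tail -3|head -1; sh s.sh
python3 -m pendant '[[1,0,0,-0.002,0],[1,0,0,0,0]]' |tail -3|head -1; sh s.sh
```

```text
wrist_force: [0.7, -6.0, 14.0]
T [-1.164 -0.116 -0.082] F [ 0.7 -6.  14. ] z [ 0.5075 -0.2312  0.1072] j6 1.575
wrist_force: [2.9, -7.7, 7.1]
T [-1.486 -0.507  0.003] F [ 2.9 -7.7  7.1] z [ 0.5072 -0.2311  0.1114] j6 1.574
wrist_force: [3.0, -9.7, -1.5]
T [-1.761 -0.784 -0.01 ] F [ 3.  -9.7 -1.5] z [ 0.507  -0.2311  0.1124] j6 1.574
```

```bash
python3 -m pendant '[[1,0,0,-0.0015,0],[1,0,0,0,0]]' |tail -3|head -1; sh s.sh
```

```text
wrist_force: [4.3, -9.5, -4.0]
T [-1.869 -0.864 -0.026] F [ 4.3 -9.5 -4. ] z [ 0.5068 -0.231   0.1136] j6 1.574
```

```bash
python3 -m pendant '[[1,0,0,-0.002,0],[1,0,0,0,0]]' |tail -3|head -1; sh s.sh
```

```text
wrist_force: [4.6, -8.8, -2.5]
T [-1.839 -0.844 -0.044] F [ 4.6 -8.8 -2.5] z [ 0.5069 -0.2311  0.1156] j6 1.574
```

```bash
python3 -m pendant '[[1,0,0,-0.004,0],[1,0,0,0,0]]' |tail -3|head -1; sh s.sh
python3 -m pendant '[[1,0,0,-0.005,0],[1,0,0,-0.005,0],[1,0,0,0,0]]' |tail -3; sh s.sh
```

```text
wrist_force: [3.9, -7.2, -0.2]
T [-1.527 -0.558 -0.056] F [ 3.9 -7.2 -0.2] z [ 0.5068 -0.2308  0.1199] j6 1.574
wrist_force: [0.8, 0.5, 0.5]
gripper_width: 0.0446
grip_force: 57.6
T [-0.031  0.006  0.011] F [0.8 0.5 0.5] z [ 0.5062 -0.2295  0.1302] j6 1.574
```

```bash
python3 -m pendant '[[1,0,0,-0.03,0],[1,0,0,-0.04,0],[1,0,0,0,0]]'
python3 - <<'E'
from workcell import env
from h import *
f=env.grab_frame("side");cv2.imwrite("pics/e.png",cv2.resize(f["image"][90:210,310:430,::-1],(480,480),interpolation=cv2.INTER_CUBIC))
s=env.observe();w,x,y,z=s["tcp_rot"]
from scipy.spatial.transform import Rotation as Ro
M=Ro.from_quat([x,y,z,w]).as_matrix();print(M.round(3))
print("to target",M.T@(np.array([.424,.022,s["tcp_pos"][2]])-s["tcp_pos"]))
E
```

```text
time: 8.95
tcp_pos: [0.5073, -0.2302, 0.2027]
tcp_rot: [0.002, 0.88, 0.475, 0.001]
wrist_force: [-0.2, -0.0, -0.4]
gripper_width: 0.0445
grip_force: 57.7
[[ 0.548  0.837  0.002]
 [ 0.837 -0.548 -0.001]
 [ 0.     0.002 -1.   ]]
to target [ 0.16539804 -0.20713268 -0.00040199]
```

View pics/e.png

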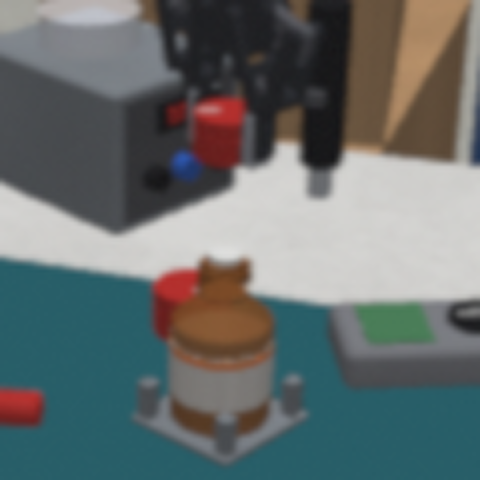

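The cap is off the neck and held upright at crop pixel (220,133). The fingertip is about level with its skirt. I'll move above the tray's empty half and then descend.

```bash
python3 -m pendant '[[1,0.033,-0.0414,0,0],[1,0.033,-0.0414,0,0],[1,0.033,-0.0414,0,0],[1,0.033,-0.0414,0,0],[1,0.033,-0.0414,0,0]]'
python3 -m pendant '[[1,0,0,0,0],[1,0,0,0.05,0],[1,0,0,0.05,0],[1,0,0,0.05,0],[1,0,0,0.02,0]]'; python3 -m pendant '[[1,0,0,0.015,0],[1,0,0,0,0]]'
python3 - <<'E'
from workcell import env
from h import *
f=env.grab_frame("side");cv2.imwrite("pics/g.png",cv2.resize(f["image"][190:290,310:430,::-1],(576,480),interpolation=cv2.INTER_CUBIC))
E
```

```text
time: 9.62
tcp_pos: [0.4221, 0.0232, 0.1988]
tcp_rot: [-0.001, 0.88, 0.475, -0.001]
wrist_force: [0.9, 0.9, -0.6]
gripper_width: 0.0444
grip_force: 57.7
time: 10.25
tcp_pos: [0.4215, 0.0213, 0.0268]
tcp_rot: [-0.001, 0.88, 0.475, -0.002]
wrist_force: [-1.0, -0.6, 0.5]
gripper_width: 0.0446
grip_force: 57.7
time: 10.5
tcp_pos: [0.4224, 0.0213, 0.0135]
tcp_rot: [-0.001, 0.88, 0.475, -0.001]
wrist_force: [0.8, 0.0, 0.5]
gripper_width: 0.0446
grip_force: 57.7
```

View pics/g.png

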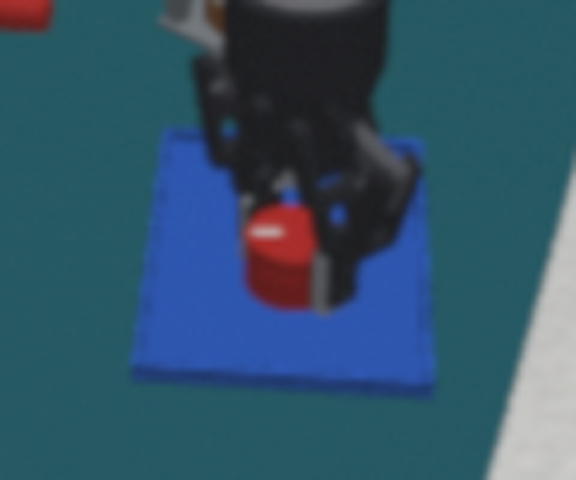

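The cap is at crop pixel (285,255), inside the tray and well clear of the walls and nozzle. I'll lower it to contact.

```bash
python3 -m pendant '[[1,0,0,0.007,0],[1,0,0,0,0]]'|grep -E "pos|wrist"; python3 -m pendant '[[1,0,0,0.002,0],[1,0,0,0,0]]'|grep -E "pos|wrist"; python3 -m pendant '[[1,0,0,0.002,0],[1,0,0,0,0]]'|grep -E "pos|wrist"
```

```text
tcp_pos: [0.4235, 0.0216, 0.0079]
wrist_force: [-1.5, -0.6, -0.6]
tcp_pos: [0.4236, 0.0217, 0.0061]
wrist_force: [0.0, -1.4, 0.3]
tcp_pos: [0.4235, 0.0217, 0.0039]
wrist_force: [-0.5, 0.0, -0.6]
```

```bash
python3 -m pendant '[[1,0,0,0.0015,0],[1,0,0,0,0]]'|grep -E "pos|wrist"; python3 -m pendant '[[1,0,0,0.001,0],[1,0,0,0,0]]'|grep -E "pos|wrist"; python3 -m pendant '[[1,0,0,0.001,0],[1,0,0,0,0]]'|grep -E "pos|wrist"
```

```text
tcp_pos: [0.4235, 0.0217, 0.0024]
wrist_force: [0.8, 0.2, -0.7]
tcp_pos: [0.4236, 0.0216, 0.002]
wrist_force: [-2.6, -0.6, 9.6]
tcp_pos: [0.4237, 0.0216, 0.0019]
wrist_force: [-7.6, 0.4, 27.4]
```

```bash
python3 -m pendant '[[1,0,0,-0.0015,0],[1,0,0,0,0]]' 20|grep -E "pos|wrist"; python3 -m pendant '[[0.3,0,0,0,0],[0,0,0,0,0],[-0.5,0,0,0,0],[-0.8,0,0,0,0],[-0.8,0,0,0,0]]'; python3 -m pendant '[[-0.8,0,0,-0.02,0],[-0.8,0,0,-0.04,0],[-0.8,0,0,-0.06,0],[-0.8,0,0,-0.05,0],[-0.8,0,0,0,0]]'
python3 - <<'E'
from workcell import env
from h import *
f=env.grab_frame("side");cv2.imwrite("pics/k.png",cv2.resize(f["image"][140:290,310:460,::-1],(480,480),interpolation=cv2.INTER_CUBIC))
E
```

```text
tcp_pos: [0.4237, 0.0216, 0.0021]
wrist_force: [0.0, -0.4, 0.2]
time: 12.92
tcp_pos: [0.4235, 0.0217, 0.0019]
tcp_rot: [-0.0, 0.88, 0.475, -0.0]
wrist_force: [-0.2, -0.5, 0.4]
gripper_width: 0.0767
grip_force: 0.0
time: 13.55
tcp_pos: [0.4254, 0.0214, 0.1754]
tcp_rot: [0.002, 0.88, 0.475, 0.003]
wrist_force: [0.7, 0.2, -0.4]
gripper_width: 0.0771
grip_force: 0.0
```

View pics/k.png

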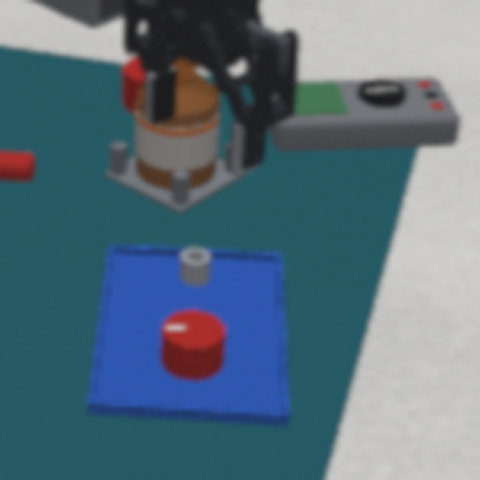

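The cap stands upright and flat in the tray at crop pixel (193,343). It is clear of the nozzle at (195,265), and the gripper is away.

```bash
python3 -c "
from workcell import env
print(env.close_job())"
```

```text
the job is handed in; nothing more can be done
None
```

The amber bottle is open, its cap stands upright on the tray floor clear of the nozzle, and the job is handed in at about 14 s of the 67 s; no verdict came back.

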